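# Tip the spare fittings out of their tilt-out bin

## Task

Two tilt-out bins stand on the bench, one with two small spare fittings, the other with two cartridge columns. Pull the bin with the fittings forward by its handle bar to its stop, so that both fittings tip out into the tray in front of it, and leave it tipped out. Leave the bin with the columns closed.

Things in the scene. Friction and masses are not known exactly. Their poses are not given: they have to be found in the camera images.
- fitting_stand: Fixed aluminium stand that carries the bin with the fittings, 200 (x) x 110 (y) x 130 mm high. Origin: centre of its underside; its front faces its own -x. Its front is a catch tray: floor 4 mm above the origin, walls 4 mm thick and 36 mm high, inside from x = -96 to +36 mm and y = -51 to +51 mm. The bin's horizontal pivot axis runs along the stand's y at x = +40, z = 115 mm. A second, identical stand beside it carries the column bin; which one is left or right varies.
- fitting_bin (a joint): Angle of the grey plastic bin with the fittings about its pivot, rad: 0 closed (standing level), growing as its top is pulled forward (to the stand's -x) and down, 1.5 at its stop. Scoop-shaped, open on top and to the front, 88 mm wide, rim 42 mm above its pivot. It moves easily (about 1 N at the handle); let go before about 0.6 rad it falls back shut, past about 0.9 rad it tips on by its own weight and stays at the stop.
- fitting_bin_handle (a point): Middle of the handle of the fitting bin: the straight top of a steel bail of 8 mm round rod; it runs along the stand's y, 50 mm free between its two arms, which slope down and back (at the stop: up and back) to the bin's rear wall. Closed, it lies 10 mm behind and 112 mm above the pivot (stand x = +50, z = 227 mm), with at least 65 mm free beneath it; it turns with the bin in an arc of radius 112.4 mm, and at the stop lies 111 mm in front of and 18 mm above the pivot.
- fitting_1: One of the two spare fittings: a small black rod-shaped plastic piece, 32 mm long (its y), 12 mm thick; origin at the middle of its underside. Starts on the floor of its bin.
- fitting_2: The other fitting, like fitting_1, in the same bin.
- column_bin (a joint): Angle of the other, identical bin, which holds two white cartridge columns (65 mm long, 17 mm thick, with coloured caps); 0 closed. It must stay closed.

How it is judged (in metres and radians):
On the way:
1. the bin with the fittings is pulled forward to its stop (over 1.35 rad) (value of joint fitting_bin above 1.35 rad), for 0.2 s.
At the end, for the whole second after the job is handed in: The fitting bin is left tipped forward (over 1.25 rad), both fittings lie at rest in the tray of its stand (inside the tray's walls, under 35 mm high), and the column bin is closed (under 0.2 rad) (value of joint fitting_bin above 1.25 rad and x of fitting_1 in the frame of fitting_stand between -0.1 and 0.04 m and y of fitting_1 in the frame of fitting_stand between -0.055 and 0.055 m and height (world z) of each of fitting_1, fitting_2 below 0.035 m and linear speed of each of fitting_1, fitting_2 below 0.03 m/s and x of fitting_2 in the frame of fitting_stand between -0.1 and 0.04 m and y of fitting_2 in the frame of fitting_stand between -0.055 and 0.055 m and value of joint column_bin below 0.2 rad); the robot touches nothing.
It fails at once if the bin with the columns is tipped (over 0.35 rad) (value of joint column_bin above 0.35 rad).
It also fails if it takes over 38 s, if anything falls off the work surface, if the arm or the gripper's body presses on something with over 40 N, if the wrist force passes 120 N, or if a joint passes its speed limit or range.

## Robot

A 6-joint arm with a two-finger parallel gripper is mounted at the origin on a cart in front of the work surface, level with it; the furniture and walls round the work are solid. World frame = base frame: x ahead of the robot, y to its left, z up, the work surface at z = 0. Lengths are in mm, angles in degrees, forces in N, time in s.
With the tool pointing down it reaches from about 325 to 925 mm from the base axis. Payload 3.1 kg.
Tool frame: the origin (TCP) lies at the very end of the fingers, on their centre line; the grasp point (between the pads) lies grasp_offset behind it (grasp_offset is the distance from the TCP to the grasp point, in mm); z points along the fingers, y is the line along which they close (so a half turn about z gives the same grasp; the last joint's range is limited). The gripper opens to 85 mm and grips with 20 to 120 N. Pads are 22 mm wide; open, the fingers measure 114 mm over their backs; the gripper's body (76 mm by 85 mm) begins 54 mm behind the grasp point. The pads swing forward as they close: fully open they stand 13 mm farther back than shut.
Start: joints at [62.957, 12.427, 92.441, -0, 75.132, -6.429], TCP at [220.037, 584.998, 231.3] pointing down, gripper open.
Joint ranges: [-157.48, 157.48], [-44.54, 120.13], [17.64, 146.25], [-64.5, 244.5], [7.68, 150.69], [-147.95, 147.95]. Speed limits (degrees/s): [159.86, 159.86, 180, 180, 180, 180].

## Interface

Orientations are given as [roll, pitch, yaw] about the fixed x, y, z axes, in that order (R = Rz(yaw) Ry(pitch) Rx(roll)).
In Python, from station import * gives the robot as it stands. Calls block until the motion is done:
- goto(position, orientation): joint-space move of the TCP to a pose.
- move_l(position, attitude=None, speed=150): straight line of the TCP; attitude=None keeps the orientation; speed is the mean speed in mm/s.
- move_j(angles): joint-space move.
- grip(opening, squeeze=None): finger opening in mm; squeeze is the grip in N (None keeps the last); returns when the fingers have stopped.
- wait(seconds).
- solve_ik(position, orientation): joint angles nearest the present ones, or None.
- get_obs(): the state.
- get_image(name): name is "side" or "top" or "wrist"; returns the picture (420x560x3 uint8, red, green, blue); there is no depth.
- get_calibration(name): a dict with "fx", "fy", "cx", "cy" (pixels), "R" (3x3) and "t" (3): a world point X has camera coordinates R X + t; the wrist camera has in their place "mount" (4x4, takes a point from camera to tool coordinates, whose origin is the TCP and whose axes are the flange's). Camera axes: x right, y down, z forward; pixel columns grow to the right and rows downward; lengths in mm; the calibration is good to about 2 mm. A picture is of the moment at which its call begins: read the wrist's pose just before it. get_calibration takes no time and is no camera call.
A pose or a line that the arm cannot do raises Unreachable and nothing moves.
- sign_off(): hands the job in; it is judged then, once.
Trained networks look in the newest picture that a camera, given by its name, has taken for a name from the list of things; names that differ only in an ending like _2 or _b are one class to them, and where a whole thing is asked for, a point or a joint stands for the part that bears it (a point fixed in the world has none). Each returns a list of dicts, best first, with "score" (0 to 1); they miss things now and then, are a little off and sometimes report something else, mostly with a low value. They report only what shows in the picture. A call takes as long as a camera call.
- spot_in(name, camera): "extent" ([centre column, centre row, width, height] in pixels, round what is visible of it).
- regions_of(name, camera): "region" (420x560 bool, what is visible of it) and "extent" ([centre column, centre row, width, height] in pixels, round what is visible of it).
The state is a dict: "t": time; "joint_pos": joint angles; "qvel": joint speeds; "effort": joint torques, N m; "tcp_pos": TCP position; "ee_rot": TCP orientation; "wrist_force": force on the tool from outside, world axes, zero at the start; "moment": the same for the moment, N m; "grip_width": finger opening in mm; "grip_force": force on a finger pad.
Only numpy, scipy, OpenCV 4.12 (cv2) and the standard library are available. Lean on these libraries where they do the work, as an engineer would, in place of code of your own. Each camera call takes 0.05 s, during which the arm holds its last target. There are 200 camera calls.

## Working session

There is one attempt and no reset: what is moved stays moved. The work goes in short steps, each a Python script; the robot and the scene stay as the last script left them, time stands still between calls to the robot, and variables do not carry over. Pictures are saved under pics/ and viewed, at most 10 in all, crops included, and the job is handed in when it is done.

```bash
mkdir -p pics; python3 - <<'E'
from station import *
import cv2,numpy as np
for c in ["side","top"]:
    im=get_image(c); cv2.imwrite(f"pics/{c}0.png",cv2.cvtColor(im,cv2.COLOR_RGB2BGR))
    for n in ["fitting_bin_handle","fitting_bin","fitting_1","fitting_stand","column_bin"]:
        print(c,n,[(round(d["score"],2),np.round(d["extent"]).tolist()) for d in spot_in(n,c)][:4])
    k=get_calibration(c);print({a:np.round(b,3).tolist() for a,b in k.items()})
o=get_obs();print(o["t"],o["tcp_pos"],o["ee_rot"])
E
```

```text
side fitting_bin_handle [(0.55, [292.0, 285.0, 87.0, 95.0])]
side fitting_bin [(0.97, [289.0, 284.0, 79.0, 92.0])]
side fitting_1 [(0.54, [302.0, 299.0, 12.0, 16.0]), (0.43, [318.0, 303.0, 6.0, 18.0]), (0.21, [290.0, 284.0, 85.0, 92.0])]
side fitting_stand [(0.74, [269.0, 306.0, 126.0, 144.0])]
side column_bin [(0.79, [264.0, 169.0, 61.0, 74.0])]
{'fx': 479.209, 'fy': 479.209, 'cx': 281.099, 'cy': 207.536, 'R': [[0.981, -0.193, -0.019], [-0.139, -0.628, -0.766], [0.136, 0.754, -0.643]], 't': [-552.015, 311.328, 741.217]}
top fitting_bin_handle [(0.9, [368.0, 228.0, 51.0, 68.0]), (0.52, [359.0, 246.0, 77.0, 102.0])]
top fitting_bin [(0.68, [368.0, 227.0, 54.0, 71.0])]
top fitting_1 [(0.56, [372.0, 210.0, 13.0, 7.0]), (0.47, [361.0, 220.0, 20.0, 7.0])]
top fitting_stand [(0.76, [358.0, 245.0, 77.0, 108.0]), (0.63, [363.0, 218.0, 21.0, 6.0])]
top column_bin [(0.91, [211.0, 222.0, 61.0, 72.0])]
{'fx': 465.013, 'fy': 465.013, 'cx': 284.182, 'cy': 212.161, 'R': [[-0.006, -1.0, 0.022], [-0.992, 0.003, -0.123], [0.123, -0.022, -0.992]], 't': [145.144, 615.116, 962.26]}
0.6 [220.02137858 585.01500697 231.34356935] [ 1.79996898e+02 -2.35502523e-04  1.59386712e+02]
```

```bash
python3 - <<'E'
import cv2
a=cv2.imread("pics/side0.png")[210:390,190:370];b=cv2.imread("pics/top0.png")[170:320,300:440]
a=cv2.resize(a,(400,400),interpolation=cv2.INTER_CUBIC);b=cv2.resize(b,(400,429),interpolation=cv2.INTER_CUBIC)[:400]
cv2.imwrite("pics/c.png",cv2.hconcat([a,b]))
E
```

```text
(no output)
```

View pics/c.png

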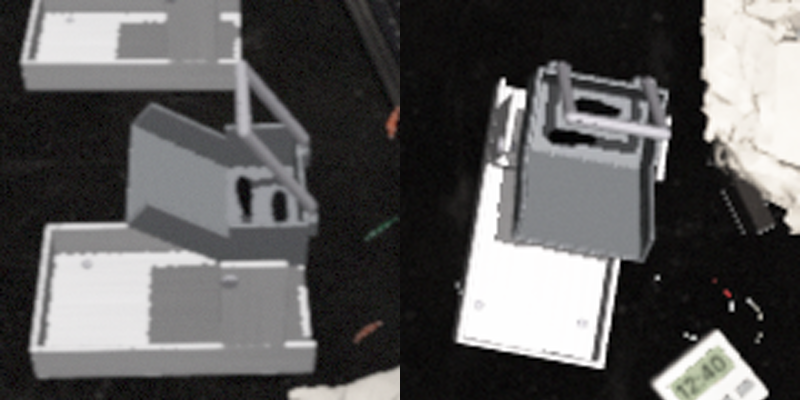

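View pics/top0.png

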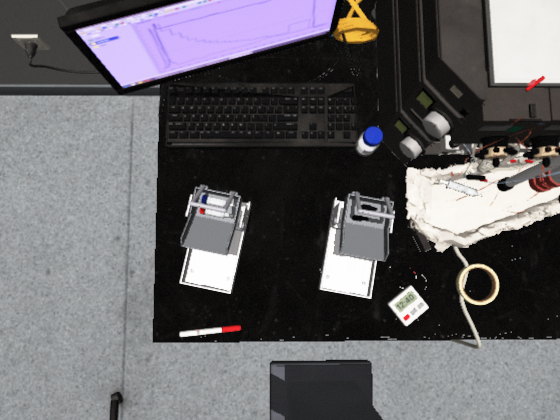

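View pics/side0.png

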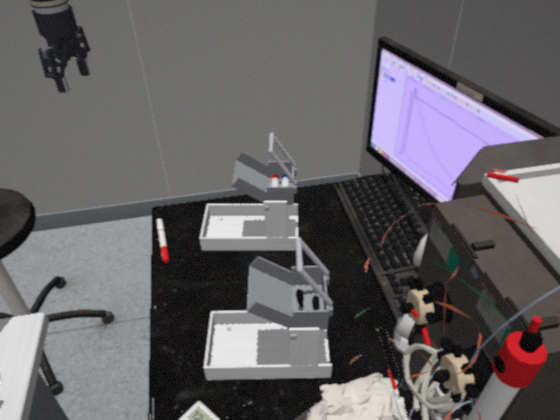

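The right-hand bin in the top view (about column 360) holds the black fittings, and the left one holds the columns. Handle bar ends: top view about (359.5,210) and (393,215.5), side view about (298,239) and (299.5,268.5). The calculation below triangulates them and checks against the tray's corners.

```bash
cat > h.py <<'E'
from station import *
import cv2,numpy as np
def P(c):
    k=get_calibration(c);K=np.array([[k["fx"],0,k["cx"]],[0,k["fy"],k["cy"]],[0,0,1]])
    return K@np.c_[np.array(k["R"]),np.array(k["t"])]
def tri(a,b):
    X=cv2.triangulatePoints(P("top"),P("side"),np.float64(a),np.float64(b)).ravel();X=X[:3]/X[3]
    e=[np.linalg.norm((lambda p:p[:2]/p[2])(P(c)@np.r_[X,1])-q) for c,q in(("top",a),("side",b))]
    return X,np.round(e,1)
def back(c,px,z):
    M=P(c);A=np.c_[M[:,0],M[:,1],-np.r_[px,1]];return np.linalg.solve(A,-(M[:,2]*z+M[:,3]))[:2]
E
python3 - <<'E'
from h import *
L,e=tri((359.5,210.3),(298,239.5));R,e2=tri((392.5,215.5),(299.4,268.5))
print(L,e,R,e2,np.linalg.norm(L-R))
d=L-R;print("yaw",np.degrees(np.arctan2(-d[0],d[1])))
# tray front corners (top rim z=36): top crop (458,340),(605,367)
t=lambda x,y:(300+(x-400)*.35,170+y*.35)
A=back("top",t(458,341),36);B=back("top",t(604,366),36);print(A,B,A-B,np.linalg.norm(A-B),"yaw",np.degrees(np.arctan2(-(A-B)[0],(A-B)[1])))
s=lambda x,y:(190+x*.45,210+y*.45)
print("side near front, near back, far front rims",[back("side",s(*p),36) for p in((31,347),(316,345),(47,226))])
y=np.arctan2(-(A-B)[0],(A-B)[1]);f=np.array([np.cos(y),np.sin(y)])
print("handle pred",(A+B)/2+150*f)
E
```

```text
[595.00835951  15.4838187  226.16269812] [0.  0.1] [584.77331231 -41.4835584  228.03962953] [0.5 0.6] 57.90993970488293
yaw -10.185384222683291
[451.53960962  67.27450205] [432.62360954 -40.42172325] [ 18.91600008 107.6962253 ] 109.34483070677965 yaw -9.961942622599665
side near front, near back, far front rims [array([433.11518498, -38.13293465]), array([629.15372282, -77.56729882]), array([452.92638646,  65.05389229])]
handle pred [589.8200412  -12.52271119]
```

Both measurements put the handle at about (590, -13, 227) with the stand's yaw at -10°. The bar height matches the text. Next I raise the arm, hover over the handle and look from close by.

```bash
python3 - <<'E'
from h import *
import station
print(getattr(station,"grasp_offset",None),get_obs().get("grasp_offset"),get_obs()["grip_width"])
move_l([220,585,400])
goto([590,-12.8,340],[180,0,80])
grip(45)
o=get_obs();print(o["t"],o["tcp_pos"],o["ee_rot"],o["joint_pos"],o["grip_width"])
im=get_image("wrist");cv2.imwrite("pics/w1.png",cv2.cvtColor(im,cv2.COLOR_RGB2BGR))
k=get_calibration("wrist");M=np.array(k["mount"])
from scipy.spatial.transform import Rotation as Ro
R=Ro.from_euler("xyz",o["ee_rot"],degrees=True).as_matrix()
for s in(-25,0,25):
    y=np.radians(-10);X=np.array([590-np.sin(y)*s,-12.8+np.cos(y)*s,227])
    c=np.linalg.inv(M)@np.r_[R.T@(X-o["tcp_pos"]),1]
    print(s,k["fx"]*c[0]/c[2]+k["cx"],k["fy"]*c[1]/c[2]+k["cy"])
E
```

```text
18.700000000000003 None 85.30664856402416
4.85 [590.01565064 -12.69185217 339.98246798] [-1.79997303e+02  1.88287828e-04  8.00104380e+01] [-8.04434111e+00  4.35159986e+00  8.99551007e+01 -9.69193047e-05
  8.56960009e+01  1.94522821e+00] 45.103010662704676
-25 277.7859758067592 232.90963801072644
0 277.79014762831787 204.0447360672483
25 277.7945337262808 173.69725216043844
```

View pics/w1.png

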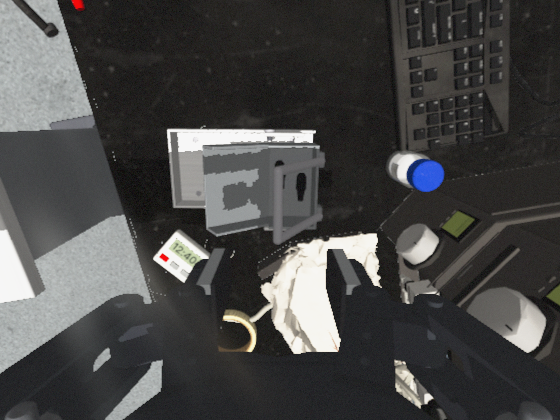

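The wrist view shows the bar at about column 279, rows 168–240. Its middle, (279,205), agrees with the predicted (278,204), and the black fittings are inside the bin. I'll go down, cage the bar loosely and follow the arc.

```bash
python3 - <<'E'
from h import *
y=np.radians(-10);f=np.array([np.cos(y),np.sin(y),0])
H0=np.array([590,-12.8,227]);piv=H0-10*f-[0,0,112]
def tcp(th):
    x=10*np.cos(th)-112*np.sin(th);z=112*np.cos(th)+10*np.sin(th)
    return piv+x*f+[0,0,z-18.7]
for th in np.arange(0,1.51,.15): assert solve_ik(tcp(th).tolist(),[180,0,80])
move_l(tcp(0).tolist(),speed=100)
o=get_obs();print(o["t"],o["wrist_force"]);grip(15,20)
o=get_obs();print(o["t"],o["wrist_force"],o["grip_width"])
for th in np.arange(.15,1.51,.15):
    move_l(tcp(min(th,1.48)).tolist(),speed=50)
    o=get_obs();print(round(th,2),round(o["t"],2),np.round(o["wrist_force"],1),np.round(o["tcp_pos"]))
    if np.linalg.norm(o["wrist_force"])>25: print("stop");break
wait(.3)
for c in("side","top"):cv2.imwrite(f"pics/{c}1.png",cv2.cvtColor(get_image(c),cv2.COLOR_RGB2BGR))
a,b=[cv2.imread(f"pics/{c}1.png") for c in("side","top")]
cv2.imwrite("pics/d.png",cv2.hconcat([cv2.resize(a[180:390,170:380],(400,400)),cv2.resize(b[150:330,280:460],(400,400))]))
E
```

```text
Traceback (most recent call last):
ValueError: The truth value of an array with more than one element is ambiguous. Use a.any() or a.all()
```

```bash
python3 - <<'E'
from h import *
y=np.radians(-10);f=np.array([np.cos(y),np.sin(y),0])
H0=np.array([590,-12.8,227]);piv=H0-10*f-[0,0,112]
def tcp(th):
    x=10*np.cos(th)-112*np.sin(th);z=112*np.cos(th)+10*np.sin(th)
    return piv+x*f+[0,0,z-18.7]
for th in np.arange(0,1.51,.15): assert solve_ik(tcp(th).tolist(),[180,0,80]) is not None
move_l(tcp(0).tolist(),speed=100)
o=get_obs();print(o["t"],o["wrist_force"]);grip(15,20)
o=get_obs();print(o["t"],o["wrist_force"],o["grip_width"])
for th in np.arange(.15,1.51,.15):
    move_l(tcp(min(th,1.48)).tolist(),speed=50)
    o=get_obs();print(round(th,2),round(o["t"],2),np.round(o["wrist_force"],1),np.round(o["tcp_pos"]))
    if np.linalg.norm(o["wrist_force"])>25: print("stop");break
wait(.3)
for c in("side","top"):cv2.imwrite(f"pics/{c}1.png",cv2.cvtColor(get_image(c),cv2.COLOR_RGB2BGR))
a,b=[cv2.imread(f"pics/{c}1.png") for c in("side","top")]
cv2.imwrite("pics/d.png",cv2.hconcat([cv2.resize(a[180:390,170:380],(400,400)),cv2.resize(b[150:330,280:460],(400,400))]))
E
```

```text
6.3667 [-0.1293874  -0.15625287  1.25086743]
6.7667 [-0.9557499   0.70387854 -0.32627831] 15.215470033396135
0.15 7.25 [-0.   0.3 -0.6] [573. -10. 209.]
0.3 7.73 [ 1.1  0.3 -0.2] [556.  -7. 206.]
0.45 8.22 [ 1.1 -0.4 -0.2] [541.  -4. 201.]
0.6 8.7 [-0.6  0.1 -0.3] [525.  -1. 194.]
0.75 9.18 [ 1.  -0.9 -0.6] [512.   1. 185.]
0.9 9.67 [-0.   0.1  0.1] [499.   3. 173.]
1.05 10.15 [-0.6 -0.1 -0. ] [489.   5. 160.]
1.2 10.63 [-0.7 -1.   0.5] [480.   6. 146.]
1.35 11.12 [-1.8  0.6  0. ] [474.   8. 130.]
1.5 11.56 [0.6 0.4 0.5] [471.   8. 116.]
```

View pics/d.png

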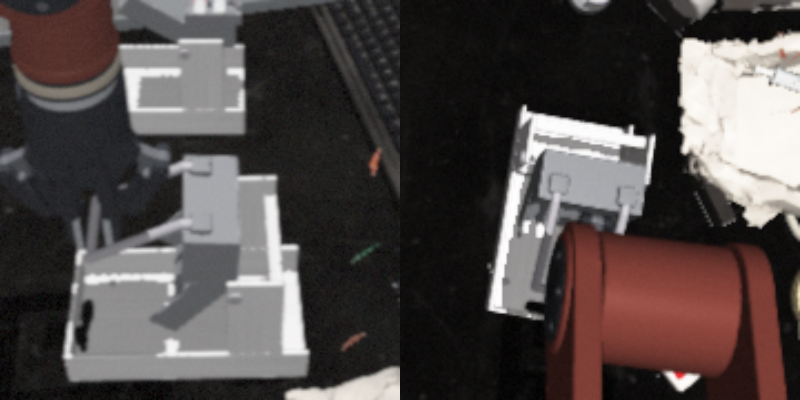

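The bin is tipped to its stop, and a black fitting shows in the tray at crop (85,325). I'll open a little, back straight up and check.

```bash
python3 - <<'E'
from h import *
grip(24)
p=get_obs()["tcp_pos"];move_l([p[0],p[1],150],speed=80);move_l([p[0],p[1],400]);
goto([300,350,420],[180,0,120]);wait(.5)
o=get_obs();print(o["t"],np.round(o["wrist_force"],1))
for c in("side","top"):
    cv2.imwrite(f"pics/{c}2.png",cv2.cvtColor(get_image(c),cv2.COLOR_RGB2BGR))
    for d in spot_in("fitting_1",c)[:4]: print(c,round(d["score"],2),np.round(d["extent"]),back(c,d["extent"][:2],10))
a,b=[cv2.imread(f"pics/{c}2.png") for c in("side","top")]
cv2.imwrite("pics/e.png",cv2.hconcat([cv2.resize(a[180:390,170:380],(400,400)),cv2.resize(b[150:330,280:460],(400,400))]))
E
```

```text
16.525 [-0.2 -0.4  0.6]
side 0.67 [216. 344.  10.  12.] [454.26707616  16.05807016]
side 0.54 [269. 320. 129. 118.] [549.80268543  45.46988921]
top 0.49 [344. 290.  17.   2.] [448.94240685  12.42580411]
```

View pics/e.png

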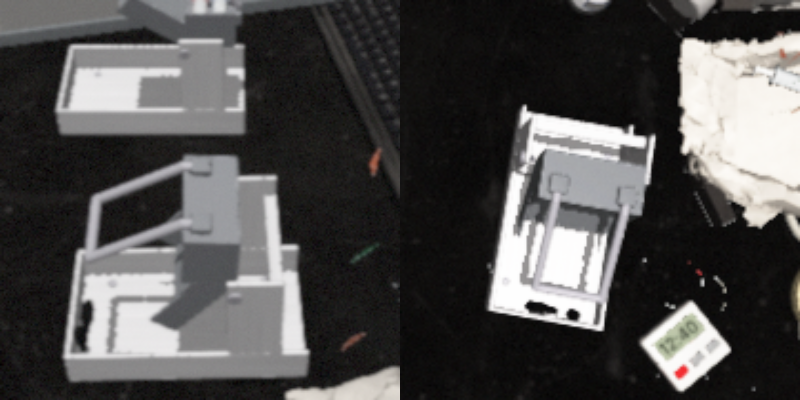

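Both fittings show in the top crop, at (540,307) and (573,314), inside the tray at its front wall. The bin is at its stop, the column bin is closed and the gripper is clear.

```bash
python3 -c "
from station import *
print(sign_off())"
```

```text
the job is handed in; nothing more can be done
None
```

The fitting bin is tipped forward to its stop, both fittings are in its tray, the column bin is closed and the job is handed in (no verdict was returned).

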